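# Empty the sample-cell track into two trays

## Robot

A 6-joint arm with a two-finger parallel gripper is mounted at the origin on a cart in front of the work surface, level with it; the furniture and walls round the work are solid. World frame = base frame: x ahead of the robot, y to its left, z up, the work surface at z = 0. Lengths are in m, angles in rad, forces in N, time in s.
With the tool pointing down it reaches from about 0.275 to 0.975 m from the base axis. Payload 8.4 kg.
Tool frame: the origin (TCP) lies between the finger pads; the fingertips stand 11 mm ahead of it and the grasp point (between the pads) lies 8 mm behind it; z points along the fingers, y is the direction in which the jaws open and shut (so a half turn about z gives the same grasp; the last joint's range is limited). The gripper opens to 92 mm and grips with 3 to 60 N. Pads are 20 mm wide; open, the fingers measure 128 mm over their backs; the gripper's body (75 mm by 189 mm) begins 69 mm behind the grasp point.
Start: joints at [1.11, 0.353, 1.633, -0, 1.155, -0.002], TCP at [0.277, 0.56, 0.226] pointing down, gripper open.
Joint ranges: [-2.63, 2.63], [-0.92, 2.1], [0.06, 2.66], [-1.3, 4.44], [0, 2.69], [-3.02, 3.02]. Speed limits (rad/s): [2.22, 2.22, 2.79, 3.14, 3.14, 3.14].

## Interface

Orientations are given as a rotation vector (axis times angle).
In Python, from cell import env gives the robot as it stands. Calls block until the motion is done:
- env.reach(position, orientation): joint-space move of the TCP to a pose.
- env.move_straight(position, frame=None, velocity=0.15): straight line of the TCP; frame=None keeps the orientation; velocity is the mean speed in m/s.
- env.move_joints(angles): joint-space move.
- env.move_gripper(opening, squeeze=None): finger opening in m; squeeze is the grip in N (None keeps the last); returns when the fingers have stopped.
- env.dwell(seconds).
- env.ik(position, orientation): joint angles nearest the present ones, or None.
- env.get_obs(): the state.
- env.grab_frame(name): name is "side" or "top"; returns the picture (480x640x3 uint8, blue, green, red); there is no depth.
- env.calibration(name): a dict with "fx", "fy", "cx", "cy" (pixels), "R" (3x3) and "t" (3): a world point X has camera coordinates R X + t. Camera axes: x right, y down, z forward; pixel columns grow to the right and rows downward; lengths in m; the calibration is good to about 2 mm. A picture is of the moment at which its call begins. calibration takes no time and is no camera call.
A pose or a line that the arm cannot do raises env.MotionError and nothing moves.
- env.job_done(): hands the job in, once; it reports no verdict.
The state is a dict: "time": time; "qpos": joint angles; "qvel": joint speeds; "tau": joint torques, N m; "position": TCP position; "eef_rot": TCP orientation; "ft_force": force on the tool from outside, world axes, zero at the start; "ft_torque": the same for the moment, N m; "gripper_width": finger opening in m.
Only numpy, scipy, OpenCV 4.12 (cv2) and the standard library are available. Lean on these libraries where they do the work, as an engineer would, in place of code of your own. Each camera call takes 0.05 s, during which the arm holds its last target.

## Task

Swing the keeper arm off the low end of the sloped track and out to its side, then take the sample cells from the track's low end one after another, letting the next roll down to the stops each time, and lay them down inside the trays: cells with a slim tube in the shallow tray, cells with a thick tube in the deep tray, each lying on the tray's floor across the tray; move over any cell that already lies in the wrong tray. When the cells are sorted, swing the keeper arm fully back across the low end.

Things in the scene. Friction and masses are not known exactly. Their poses are not given: they have to be found in the camera images.
- track: fixed aluminium gravity track, 250 x 118 mm, on a dark base plate. Origin on the worktop under the open bay at its low end; own x points up the track (away from the robot), y left, z up; it rises 11 degrees towards +x. Cells lie across it on two rails, axes along y; lips hold down the collars of all but the one in the bay; the rest roll down by themselves when that one is taken
- bay (a point): middle of a cell resting at the two stops: axis 85 mm above the worktop. The next cell touches it, 56 mm up the slope. Stops touch the collars only; between the rails (35 mm either side of the middle) it is free down to 8 mm above the worktop. Lips begin 34 mm uphill of here, upper face 127 mm above the worktop there, from 38 to 57 mm either side of the middle
- keeper (a joint): keeper arm: dark flat bar 18 mm wide, 86 mm long, underside 138 mm and upper side 146 mm above the worktop, turning about an upright post at its left end. 0 = shut: it lies across the top of the bay, pointing to the track's -y. Grows counter-clockwise from above, up the track and out to the left; 1.57: it points up the track; stop at 2.1. Light friction (0.04 N m), stays where left
- keeper_post (a point): pivot axis of the keeper arm: top of the upright post left of the bay, 138 mm above the worktop, at (0, 76 mm) in the track's frame
- keeper_knob (a point): middle of the upright round black knob on the keeper arm: 18 mm in diameter, 40 mm high (146 to 186 mm above the worktop), 68 mm from the arm's pivot; this point is 168 mm above the worktop
- tray_shallow: shallow white tray, 256 x 124 mm outside and 24 mm high, walls 5 mm, floor 5 mm thick, loose (0.7 kg). Origin under its centre on the worktop, own x along its long side. Ridges 7 mm high part it into four bays, middles at x = -92, -31, 31, 92 mm, each for one cell lying across the tray (along its y), axis then 33 mm above the worktop
- tray_deep: deep white tray, the same as the shallow one in every way but 52 mm high
- slim_1: slim sample cell, may be absent: metal tube 14 mm in diameter between two round steel collars 56 mm in diameter and 14 mm thick; 100 mm long over all, 72 mm of tube free between the collars; 0.12 kg (0.08 to 0.16), rolls on its collars. Origin at its middle, own y along its axis. Starts as number 1 on the track from the low end
- thick_1: thick sample cell, may be absent: metal tube 30 mm in diameter between two round steel collars 56 mm in diameter and 14 mm thick; 100 mm long over all, 72 mm of tube free between the collars; 0.12 kg (0.08 to 0.16), rolls on its collars. Origin at its middle, own y along its axis. Starts as number 1 on the track from the low end
- slim_2: slim sample cell, may be absent: metal tube 14 mm in diameter between two round steel collars 56 mm in diameter and 14 mm thick; 100 mm long over all, 72 mm of tube free between the collars; 0.12 kg (0.08 to 0.16), rolls on its collars. Origin at its middle, own y along its axis. Starts as number 2 on the track from the low end
- slim_3: slim sample cell, may be absent: metal tube 14 mm in diameter between two round steel collars 56 mm in diameter and 14 mm thick; 100 mm long over all, 72 mm of tube free between the collars; 0.12 kg (0.08 to 0.16), rolls on its collars. Origin at its middle, own y along its axis. Starts as number 3 on the track from the low end
- thick_3: thick sample cell, may be absent: metal tube 30 mm in diameter between two round steel collars 56 mm in diameter and 14 mm thick; 100 mm long over all, 72 mm of tube free between the collars; 0.12 kg (0.08 to 0.16), rolls on its collars. Origin at its middle, own y along its axis. Starts as number 3 on the track from the low end
- thick_4: thick sample cell, may be absent: metal tube 30 mm in diameter between two round steel collars 56 mm in diameter and 14 mm thick; 100 mm long over all, 72 mm of tube free between the collars; 0.12 kg (0.08 to 0.16), rolls on its collars. Origin at its middle, own y along its axis. Starts as number 4 on the track from the low end
- thick_5: thick sample cell, may be absent: metal tube 30 mm in diameter between two round steel collars 56 mm in diameter and 14 mm thick; 100 mm long over all, 72 mm of tube free between the collars; 0.12 kg (0.08 to 0.16), rolls on its collars. Origin at its middle, own y along its axis. Starts in the shallow tray, where it does not belong
- slim_6: slim sample cell, may be absent: metal tube 14 mm in diameter between two round steel collars 56 mm in diameter and 14 mm thick; 100 mm long over all, 72 mm of tube free between the collars; 0.12 kg (0.08 to 0.16), rolls on its collars. Origin at its middle, own y along its axis. Starts in the deep tray, where it does not belong
Things that resemble listed ones, but are neither listed nor needed, are in the scene too. Leave any yellow look-alike of the slim_3 alone.

How it is judged:
By the outcome, as a careful person would: the job done as asked, in the order asked, and still so for the second after the job is handed in, with the robot touching nothing.
Of slim_1, thick_1 only 1 to 1 are there at a start; the rules pass over those that are not, and their reading is None.
Of slim_3, thick_3 only 1 to 1 are there at a start; the rules pass over those that are not, and their reading is None.
Of thick_4, thick_5, slim_6 only 1 to 3 are there at a start; the rules pass over those that are not, and their reading is None.
At some moment in a run one of tray_shallow, tray_deep may be knocked a few centimetres aside while the robot is not near it.
Once in a run the grip may slacken for a moment while it holds something.
It also fails if it takes over 210 s, if anything falls off the work surface, if the arm or the gripper's body presses on something with over 40 N, if the wrist force passes 120 N, or if a joint passes its speed limit or range.

## Working session

There is one attempt and no reset: what is moved stays moved. The work goes in short steps, each a Python script; the robot and the scene stay as the last script left them, time stands still between calls to the robot, and variables do not carry over. Pictures are saved under pics/ and viewed, and the job is handed in when it is done.

```bash
ls; mkdir -p pics; python3 - <<'E'
from cell import env
import cv2
for n in ("top","side"):
    cv2.imwrite(f"pics/{n}0.png",env.grab_frame(n)); c=env.calibration(n); print(n,c)
o=env.get_obs();print(o['time'],o['position'],o['eef_rot'],o['gripper_width'])
E
```

```text
pics
top {'fx': 459.3921330740389, 'fy': 459.3921330740389, 'cx': 320.88050444033297, 'cy': 243.77224858734402, 'R': array([[-7.07341814e-03, -9.99973520e-01, -1.71050014e-03],
       [-9.84851109e-01,  7.26280008e-03, -1.73249947e-01],
       [ 1.73257783e-01,  4.59118642e-04, -9.84876403e-01]]), 't': array([0.02349041, 0.42792589, 1.06029801])}
side {'fx': 525.5160552302968, 'fy': 525.5160552302968, 'cx': 313.95750064506353, 'cy': 232.39384437625876, 'R': array([[ 0.97652353, -0.21470385, -0.01743693],
       [-0.1331842 , -0.53816263, -0.83225174],
       [ 0.16930375,  0.81503573, -0.55412363]]), 't': array([-0.4032091 ,  0.1505841 ,  1.14701057])}
0.1 [0.27661803 0.55995956 0.22493532] [-7.14370457e-01 -3.05901400e+00  1.92727851e-03] 0.09197863164753001
```

View pics/top0.png

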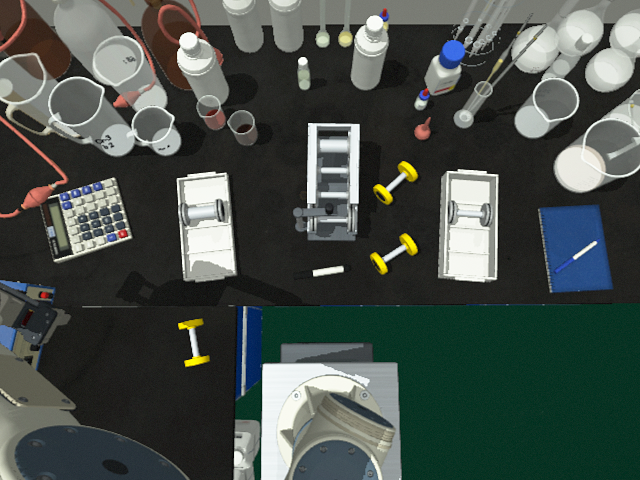

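View pics/side0.png

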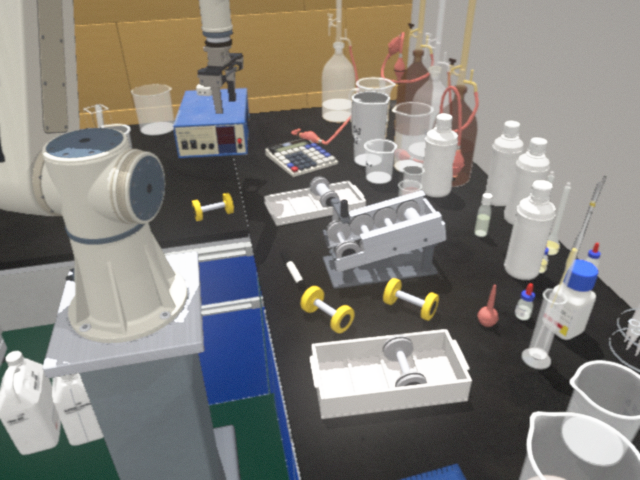

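```bash
python3 - <<'E'
import cv2
a=cv2.imread('pics/top0.png');b=cv2.imread('pics/side0.png')
cv2.imwrite('pics/z1.png',cv2.resize(a[115:250,280:430],None,fx=4.4,fy=4.4,interpolation=cv2.INTER_CUBIC))
cv2.imwrite('pics/z2.png',cv2.resize(b[165:300,300:460],None,fx=4.4,fy=4.4,interpolation=cv2.INTER_CUBIC))
cv2.imwrite('pics/z3.png',cv2.resize(cv2.hconcat([a[160:290,165:250],a[160:290,430:515]]),None,fx=4.4,fy=4.4,interpolation=cv2.INTER_CUBIC))
E
```

```text
(no output)
```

View pics/z1.png

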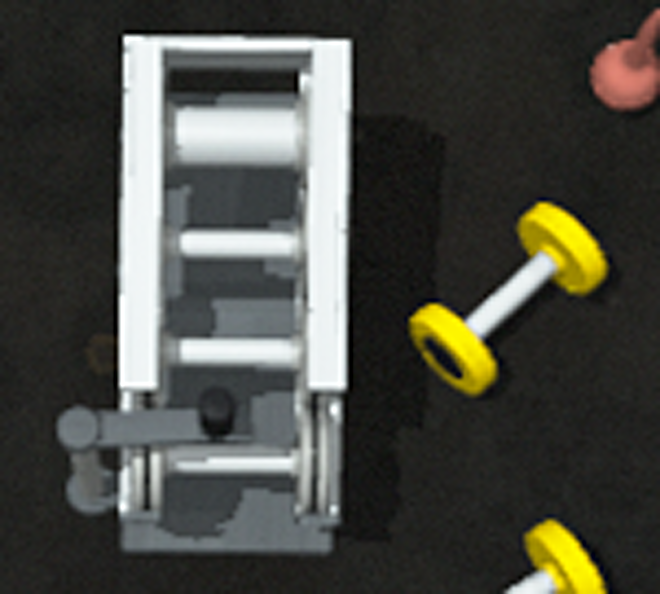

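View pics/z2.png

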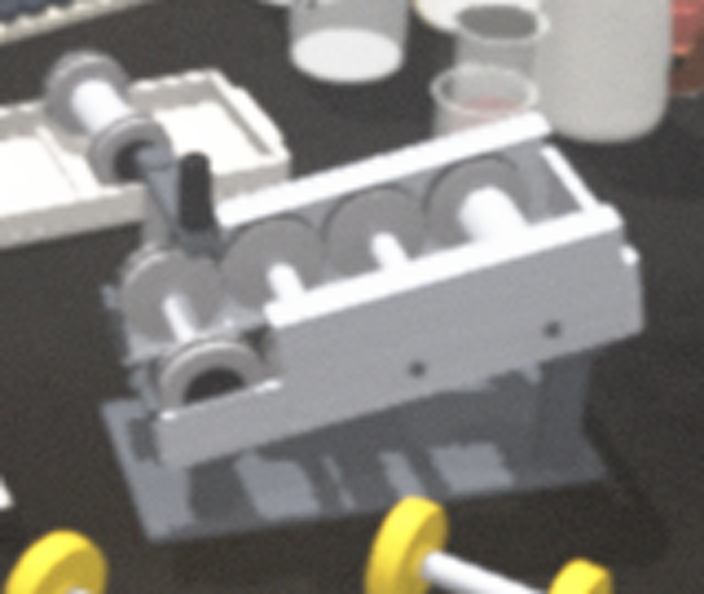

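View pics/z3.png

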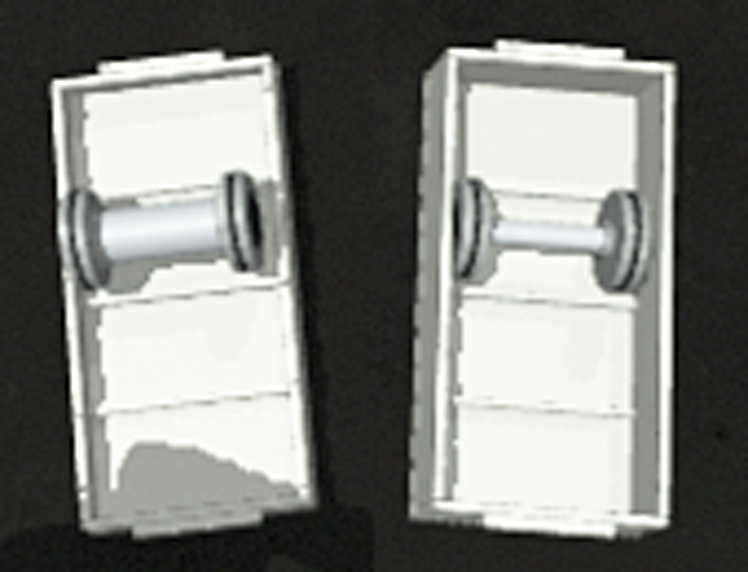

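```bash
cat > h.py <<'E'
from cell import env
import numpy as np, cv2
from scipy.spatial.transform import Rotation as Ro
def ray(name,u,v,z):
    c=env.calibration(name);R=np.array(c['R']);t=np.array(c['t'])
    C=-R.T@t; d=R.T@np.array([(u-c['cx'])/c['fx'],(v-c['cy'])/c['fy'],1])
    return C+d*(z-C[2])/d[2]
def proj(name,X):
    c=env.calibration(name);p=np.array(c['R'])@np.array(X)+np.array(c['t'])
    return np.array([c['fx']*p[0]/p[2]+c['cx'],c['fy']*p[1]/p[2]+c['cy']])
def zoom(im,x0,y0,w,h,f,path):
    cv2.imwrite(path,cv2.resize(im[y0:y0+h,x0:x0+w],None,fx=f,fy=f,interpolation=cv2.INTER_CUBIC))
E
python3 - <<'E'
from h import *
a=cv2.imread('pics/top0.png')
zoom(a,432,160,72,130,4.6,'pics/z4.png'); 
zoom(a,285,110,90,135,4.4,'pics/z5.png')
L=[(52,85),(272,57),(316,508),(82,530)]
P=np.array([ray('top',165+x/4.4,160+y/4.4,.024) for x,y in L]);print(P,P.mean(0))
for i in range(4):print(np.linalg.norm(P[i]-P[(i+1)%4]))
for x,y,z in [(120,390,.127),(347,388,.127),(122,36,.165),(352,40,.165),(233.5,462,.085),(80,425,.146),(217,395,.186)]:
    print(x,y,ray('top',280+x/4.4,115+y/4.4,z))
E
```

```text
[[0.59547073 0.37674497 0.024     ]
 [0.61100586 0.25309387 0.024     ]
 [0.35501459 0.22191244 0.024     ]
 [0.34396186 0.34858138 0.024     ]] [0.47636326 0.30008316 0.024     ]
0.12462317222520754
0.2578833315620932
0.12715024229195504
0.2530808213718866
120 390 [0.50323692 0.05000061 0.127     ]
347 388 [ 0.50341539 -0.06482355  0.127     ]
122 36 [0.67636861 0.04748653 0.165     ]
352 40 [ 0.67332438 -0.06793925  0.165     ]
233.5 462 [ 0.47513361 -0.00810865  0.085     ]
80 425 [0.48044912 0.06924346 0.146     ]
217 395 [0.48464825 0.00209197 0.186     ]
```

View pics/z4.png

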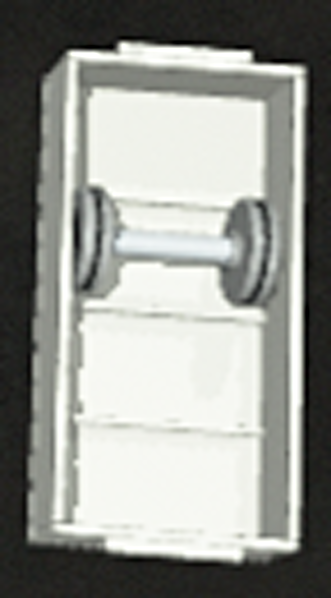

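```bash
python3 - <<'E'
from h import *
D=[(68,54),(305,67),(298,553),(53,540)]
P=np.array([ray('top',432+x/4.6,160+y/4.6,.052) for x,y in D]);print(P,P.mean(0))
for i in range(4):print(np.linalg.norm(P[i]-P[(i+1)%4]))
print('knob side top',ray('side',300+193/4.4,165+160/4.4,.186),'bottom',ray('side',300+202/4.4,165+240/4.4,.146))
print('knobtop top',proj('side',[.483,.001,.186]),300+193/4.4,165+160/4.4)
E
```

```text
[[ 0.60045414 -0.28588112  0.052     ]
 [ 0.59236283 -0.41008737  0.052     ]
 [ 0.33653406 -0.38762733  0.052     ]
 [ 0.3440093  -0.26430752  0.052     ]] [ 0.46834008 -0.33697583  0.052     ]
0.12446952491736359
0.2568128037323647
0.12354617003995605
0.25735068739317724
knob side top [ 0.48082073 -0.00368108  0.186     ] bottom [ 0.48321362 -0.01392321  0.146     ]
knobtop top [344.2764571  200.16831947] 343.8636363636364 201.36363636363637
```

View pics/z5.png

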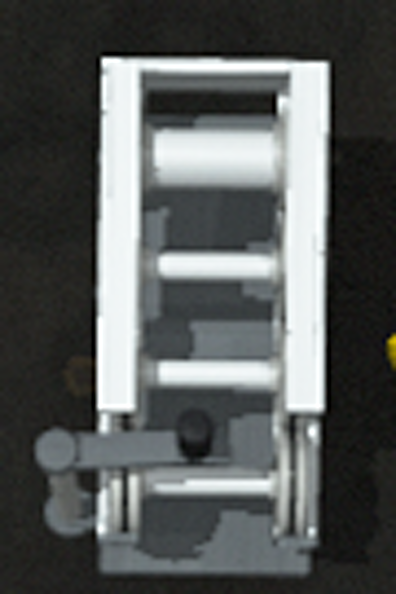

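```bash
cat >> h.py <<'E'
def down(psi):
    y=np.array([np.cos(psi),np.sin(psi),0]);z=np.array([0,0,-1.]);x=np.cross(y,z)
    return Ro.from_matrix(np.c_[x,y,z]).as_rotvec()
E
python3 - <<'E'
from h import *
piv=np.array([.4805,.0692])
for off in (0,np.pi):
    for a in (0,1,2.05):
        p=piv+.068*np.array([np.sin(a),-np.cos(a)])
        print(off,a,np.round(env.ik([*p,.164],down(a+off)),2))
print(env.get_obs()['time'])
E
```

```text
0 0 [-0.    0.2   2.   -0.    0.94 -0.  ]
0 1 [ 0.06  0.29  1.88 -0.    0.97 -0.94]
0 2.05 [ 0.18  0.31  1.85 -0.    0.98 -1.87]Traceback (most recent call last):
  File "<stdin>", line 6, in <module>
    return _wrapfunc(a, 'round', decimals=decimals, out=out)
    return _wrapit(obj, method, *args, **kwds)
    result = getattr(arr, method)(*args, **kwds)
TypeError: unsupported operand type(s) for *: 'NoneType' and 'float'
```

```bash
python3 - <<'E'
from h import *
piv=np.array([.4805,.0692]);r=.0685
def kp(a):return piv+r*np.array([np.sin(a),-np.cos(a)])
env.move_gripper(.06,15)
env.reach([*kp(0.01),.25],down(0))
env.move_straight([*kp(0.01),.164],velocity=.15)
env.move_gripper(.0,15); o=env.get_obs();print(o['gripper_width'],o['ft_force'],o['time'])
for a in np.linspace(.2,2.05,11):
    env.move_straight([*kp(a),.164],down(a),velocity=.12)
o=env.get_obs();print(o['gripper_width'],o['ft_force'],o['time'],o['position'])
env.move_gripper(.05)
env.move_straight([*kp(2.05),.28],velocity=.25)
o=env.get_obs();print(o['ft_force'],o['time'])
env.reach([.36,0.05,.32],down(.0))
cv2.imwrite('pics/t1.png',env.grab_frame('top'));cv2.imwrite('pics/s1.png',env.grab_frame('side'))
E
```

```text
0.017714023358377597 [ 0.47567905 -0.34901541  0.77906104] 4.3083
0.018060504977035596 [-2.23471719  1.60792963  4.39758227] 7.9917 [0.54102794 0.10048286 0.16405123]
[-0.33099253 -0.51320261 -1.3726063 ] 9.2417
```

View pics/t1.png

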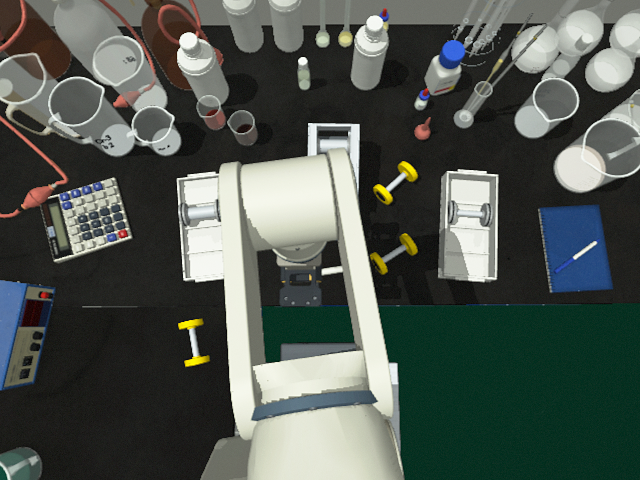

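View pics/s1.png

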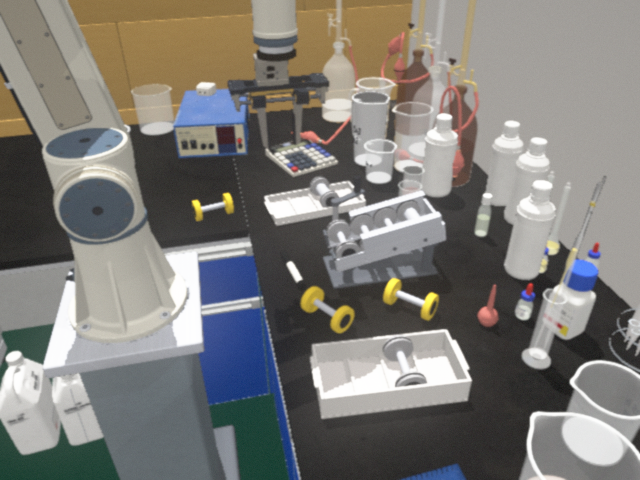

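```bash
python3 - <<'E'
from h import *
env.reach([.28,.50,.28],down(.9))
a=env.grab_frame('top');cv2.imwrite('pics/t2.png',a);print(env.get_obs()['time'])
zoom(a,280,115,110,135,4.4,'pics/z6.png')
E
```

```text
12.8167
```

View pics/z6.png

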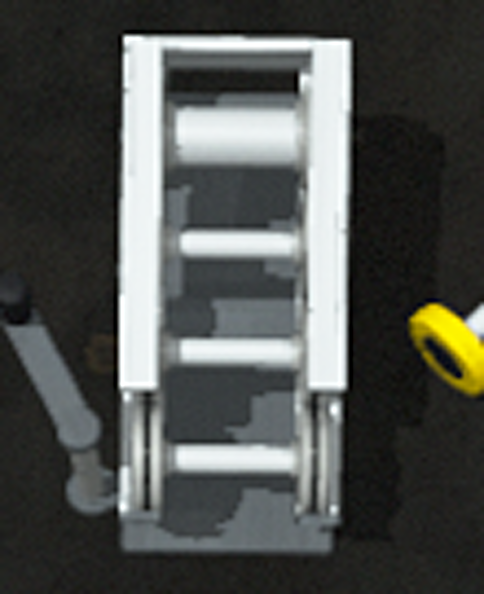

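```bash
cat >> h.py <<'E'
BAY=np.array([.4775,-.0085]);TY=-.016
S=dict(c=np.array([.4764,.3001]),yaw=.115)
D=dict(c=np.array([.4683,-.3370]),yaw=-.077)
def tp(T,x,y=0):
    c,s=np.cos(T['yaw']),np.sin(T['yaw']); return T['c']+np.array([c*x-s*y,s*x+c*y])
def st(m=''):
    o=env.get_obs();print(m,'t',round(o['time'],1),'w',round(o['gripper_width'],4),'f',np.round(o['ft_force'],1),'p',np.round(o['position'],4))
    return o
def pick(xy,psi,z,op,hz=.25,sq=30):
    env.move_gripper(op,sq)
    env.reach([*xy,hz],down(psi))
    env.move_straight([*xy,z],velocity=.2)
    env.move_gripper(0.,sq); w=st('grip')['gripper_width']
    env.move_straight([*xy,hz],velocity=.2)
    st('lifted');return w
def place(xy,psi,z,op,hz=.25):
    env.reach([*xy,hz],down(psi)); o=st('hover')
    if o['gripper_width']<.011: print('LOST?');return False
    env.move_straight([*xy,z],velocity=.15); st('low')
    env.move_gripper(op)
    env.move_straight([*xy,hz-.1],velocity=.2); st('rel');return True
def look(n,arm=None):
    if arm is not None: env.reach(arm,down(.5))
    for c in ('top','side'): cv2.imwrite(f'pics/{c}_{n}.png',env.grab_frame(c))
    a=cv2.imread(f'pics/top_{n}.png')[100:310,150:530]; b=cv2.imread(f'pics/side_{n}.png')[160:430,230:500]
    cv2.imwrite(f'pics/both_{n}.png',cv2.hconcat([cv2.resize(a,None,fx=1.3,fy=1.3)[:270,:],b]))
E
python3 - <<'E'
from h import *
w=pick(BAY,TY,.080,.036)
look('a')
if w>.011: place(tp(S,-88e-3),S['yaw'],.029,.024); look('b')
E
```

```text
grip t 16.7 w 0.0132 f [ 2.6 -0.5  4.3] p [ 0.4785 -0.0085  0.0806]
lifted t 17.7 w 0.0132 f [-0.9 -0.1 -1.8] p [ 0.4764 -0.0085  0.2487]
hover t 19.0 w 0.013 f [ 0.2 -1.2 -0.5] p [0.3893 0.2893 0.2498]
low t 20.6 w 0.0129 f [ 0.5 -0.4 -1.2] p [0.3894 0.2903 0.0294]
rel t 21.7 w 0.0243 f [-0.3  0.3  0.2] p [0.3885 0.2896 0.1493]
```

View pics/both_b.png

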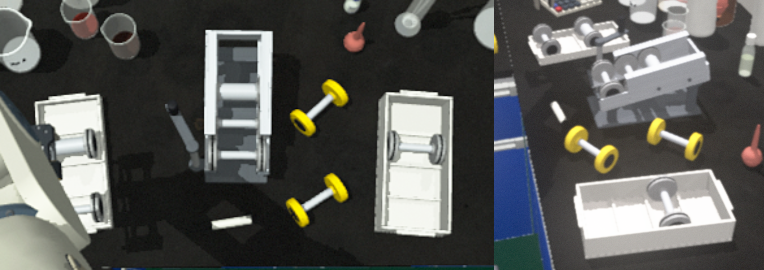

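View pics/side_a.png

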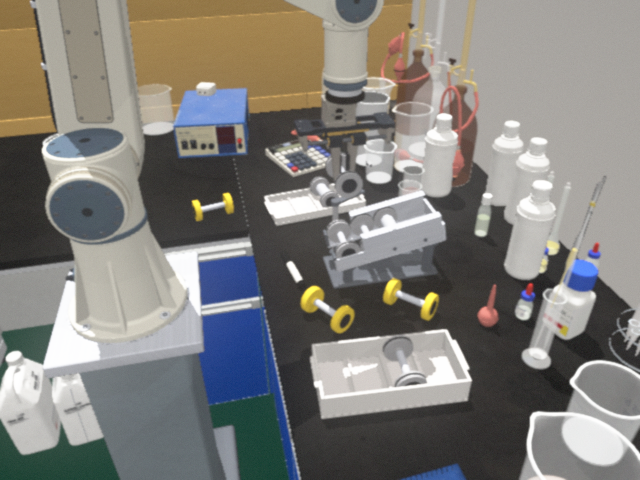

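```bash
sed -i 's/hz-.1\]/hz-.02]/' h.py; python3 - <<'E'
from h import *
w=pick(BAY,TY,.080,.036)
look('c')
E
```

```text
grip t 24.9 w 0.0132 f [ 1.8 -0.5  4.1] p [ 0.4786 -0.0085  0.0807]
lifted t 25.9 w 0.0132 f [ 0.1  0.8 -2.1] p [ 0.4765 -0.0085  0.2487]
```

View pics/top_c.png

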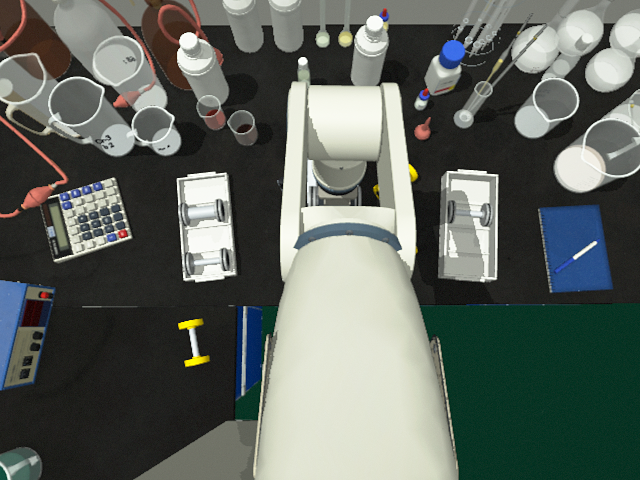

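View pics/side_c.png

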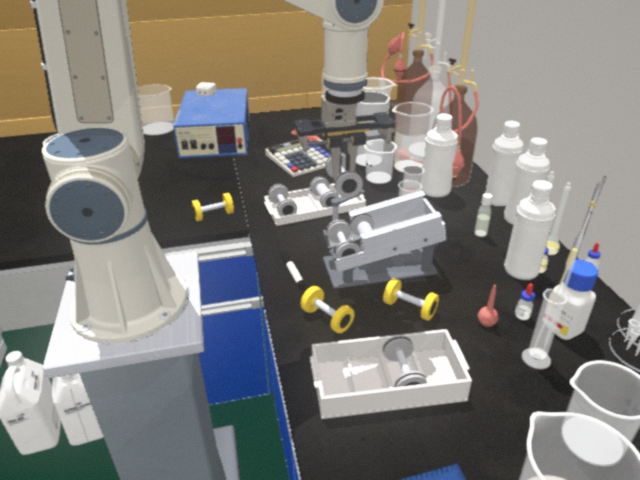

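```bash
python3 - <<'E'
from h import *
a=cv2.imread('pics/top_c.png');zoom(a,165,160,85,130,4.4,'pics/z7.png');zoom(a,430,160,85,130,4.4,'pics/z8.png')
i=np.hstack([cv2.imread('pics/z7.png'),cv2.imread('pics/z8.png')]);cv2.imwrite('pics/z9.png',i)
print(proj('top',[*tp(S,-.088),.033]),proj('top',[*tp(S,.031),.033]),proj('top',[*tp(D,.031),.033]))
E
```

```text
[207.92779033 261.06302979] [204.03577981 212.85367488] [469.0223562  214.12481328]
```

View pics/z9.png

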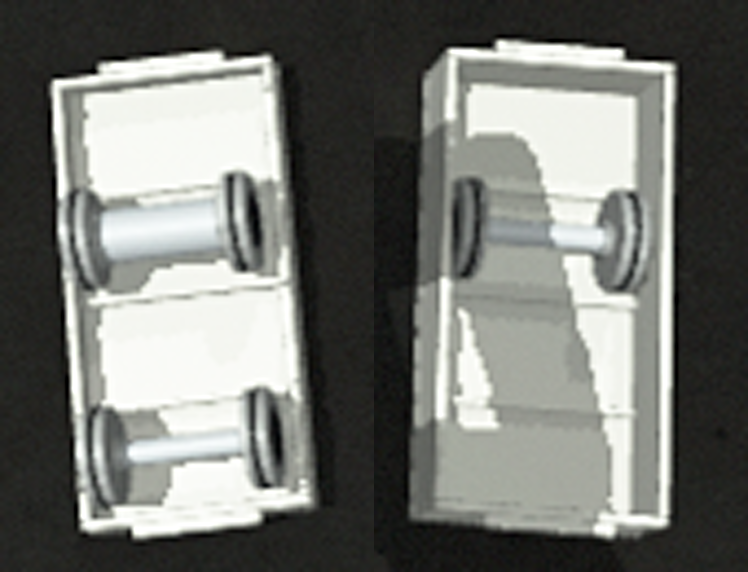

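```bash
python3 - <<'E'
from h import *
place(tp(S,-29.5e-3),S['yaw'],.029,.030)
# slim_6 from deep
w=pick(tp(D,.0325),D['yaw'],.028,.04)
look('d')
E
```

```text
hover t 27.2 w 0.013 f [-0.1 -0.4 -1.1] p [0.4473 0.2958 0.2498]
low t 28.8 w 0.0126 f [ 0.2  0.6 -1.1] p [0.4475 0.297  0.0295]
rel t 30.4 w 0.0298 f [ 0.6  0.1 -0.1] p [0.4465 0.2963 0.2289]
grip t 34.8 w 0.013 f [0.1 0.2 5.4] p [ 0.5009 -0.3397  0.0284]
lifted t 36.1 w 0.013 f [-0.3 -0.5 -0.7] p [ 0.5001 -0.3391  0.2487]
```

View pics/top_d.png

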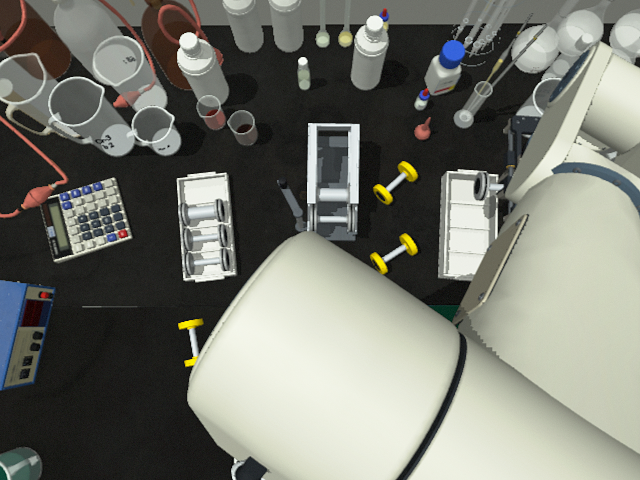

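View pics/side_d.png

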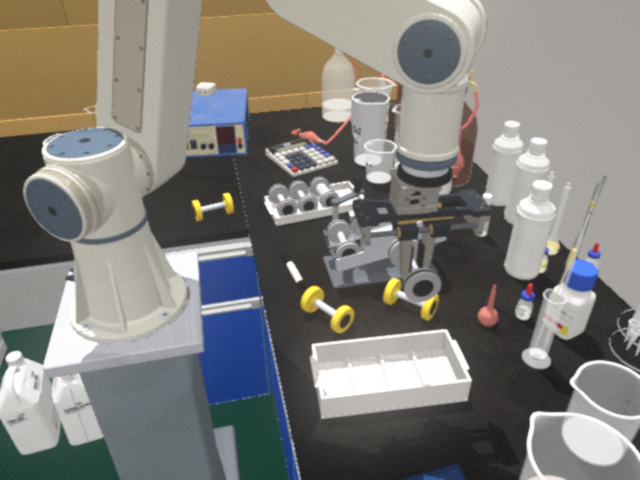

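```bash
python3 - <<'E'
from h import *
if place(tp(S,.089),S['yaw'],.029,.024):
    w=pick(tp(S,.032,.002),S['yaw'],.029,.042)
    env.reach([.46,-.02,.25],down(TY)); st(); look('e')
E
```

```text
hover t 38.5 w 0.0128 f [ 0.3 -0.  -1.6] p [0.5652 0.3094 0.25  ]
low t 40.1 w 0.0129 f [-0.3  0.2 -1.3] p [0.5654 0.3106 0.0298]
rel t 41.7 w 0.0236 f [ 0.2 -0.1  0.2] p [0.5642 0.3099 0.2287]
grip t 44.1 w 0.0293 f [-0.3  0.3  6.3] p [0.5087 0.3062 0.03  ]
lifted t 45.3 w 0.029 f [ 0.8  0.2 -1.3] p [0.5073 0.3054 0.2487]
 t 46.6 w 0.0294 f [-0.2  0.2 -2.1] p [ 0.4605 -0.0194  0.25  ]
```

View pics/top_e.png

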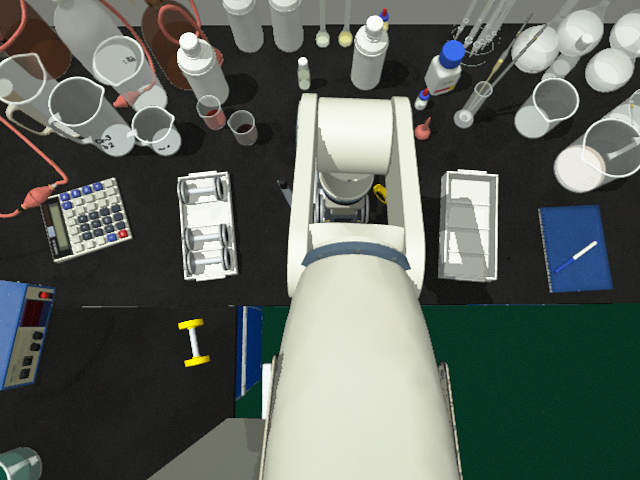

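View pics/side_e.png

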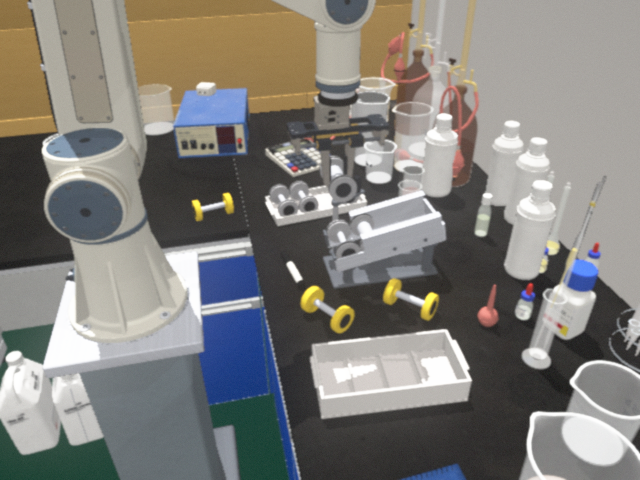

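```bash
python3 - <<'E'
from h import *
if place(tp(D,.031),D['yaw'],.0295,.042):
    w=pick(BAY,TY,.080,.036)
    look('f')
    i=[]
    for n in 'cf':
        a=cv2.imread(f'pics/top_{n}.png');i.append(a[160:290,165:250])
    i.append(a[160:290,430:515])
    cv2.imwrite('pics/z10.png',cv2.resize(np.hstack(i),None,fx=3.1,fy=3.1,interpolation=cv2.INTER_CUBIC))
E
```

```text
hover t 47.9 w 0.0291 f [-0.4  0.4 -1.4] p [ 0.4994 -0.3382  0.2499]
low t 49.5 w 0.0293 f [-1.1  1.4  0.9] p [ 0.4997 -0.3396  0.0301]
rel t 51.1 w 0.0419 f [-0.2  0.   0.1] p [ 0.4986 -0.339   0.2288]
grip t 54.1 w 0.0128 f [ 2.4 -0.4  4.4] p [ 0.4785 -0.0085  0.0807]
lifted t 55.1 w 0.0135 f [ 0.1  0.8 -1.1] p [ 0.4764 -0.0085  0.2487]
```

View pics/z10.png

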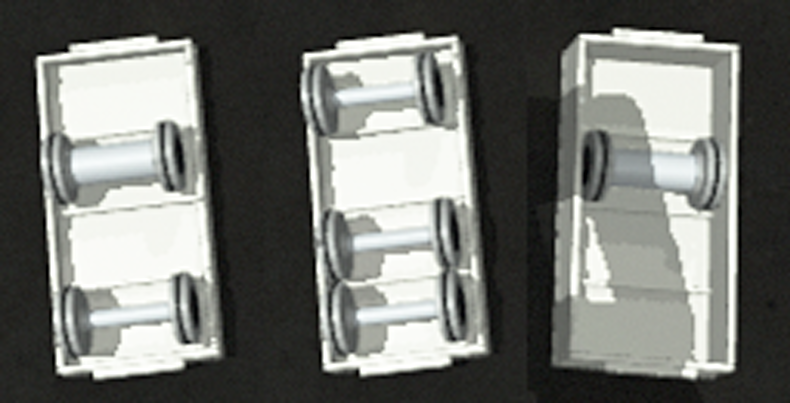

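View pics/side_f.png

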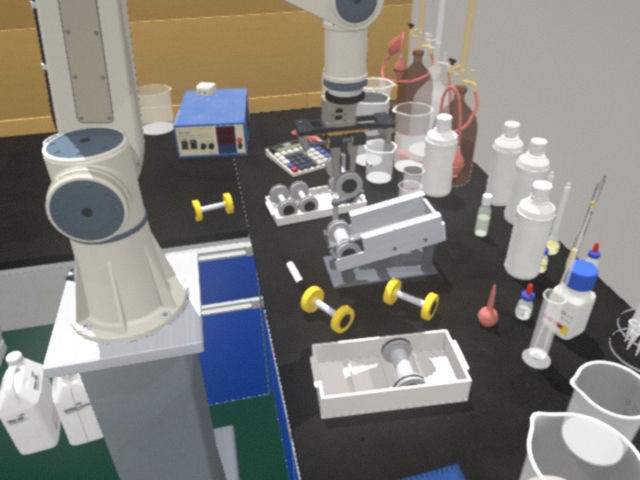

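```bash
python3 - <<'E'
from h import *
a=cv2.imread('pics/top_f.png');zoom(a,165,160,85,130,4.6,'pics/z11.png')
A=ray('top',165+111.5/3.1,160+97/3.1,.033);B=ray('top',165+127.5/3.1,160+240/3.1,.033);C=ray('top',165+133.5/3.1,160+314/3.1,.033)
print(A,B,C,np.linalg.norm(A-B),np.linalg.norm(B-C))
E
```

```text
[0.56153878 0.31318373 0.033     ] [0.4464085  0.29637108 0.033     ] [0.38843213 0.28965677 0.033     ] 0.11635139608247667 0.05836386390380876
```

View pics/z11.png

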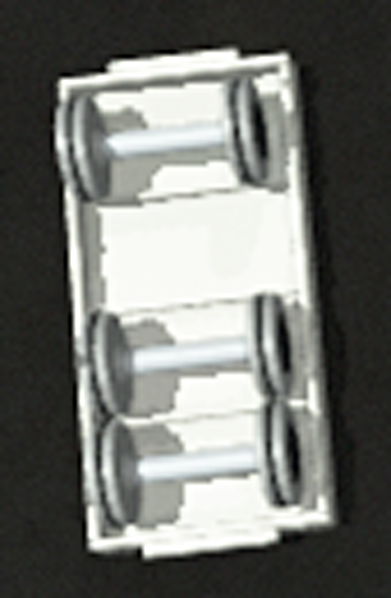

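```bash
python3 - <<'E'
from h import *
if place([.5055,.302],.112,.029,.030):
    w=pick(BAY,TY,.081,.046)
    look('g')
    a=cv2.imread('pics/top_g.png')
    cv2.imwrite('pics/z12.png',cv2.resize(np.hstack([a[160:290,165:250],a[160:290,430:515]]),None,fx=4.4,fy=4.4,interpolation=cv2.INTER_CUBIC))
E
```

```text
hover t 56.4 w 0.0131 f [-0.4  0.1 -0.8] p [0.5056 0.301  0.2498]
low t 58.0 w 0.0129 f [-0.3 -0.4 -0.8] p [0.506  0.3023 0.0296]
rel t 59.6 w 0.0299 f [-0.6  0.4 -0.3] p [0.5049 0.3016 0.2289]
grip t 62.6 w 0.0293 f [0.4 0.4 5.3] p [ 0.4786 -0.0085  0.0819]
lifted t 63.6 w 0.0289 f [ 0.4  0.  -2.4] p [ 0.4765 -0.0085  0.2488]
```

View pics/z12.png

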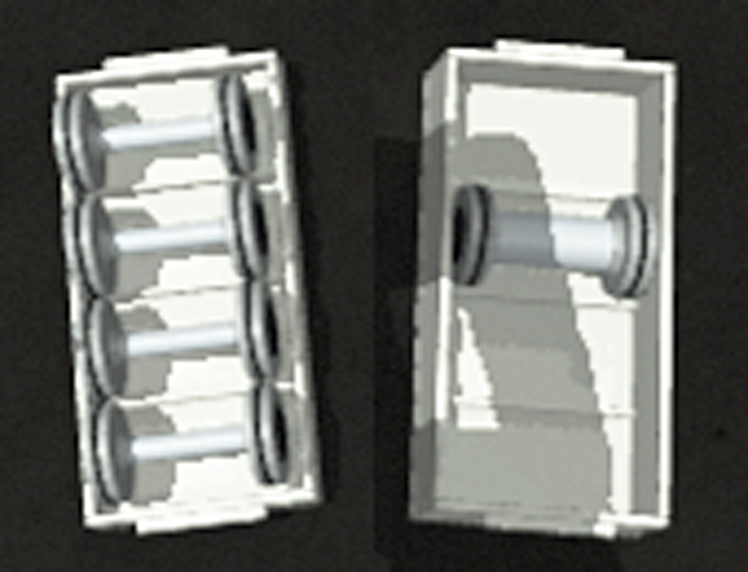

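View pics/side_g.png

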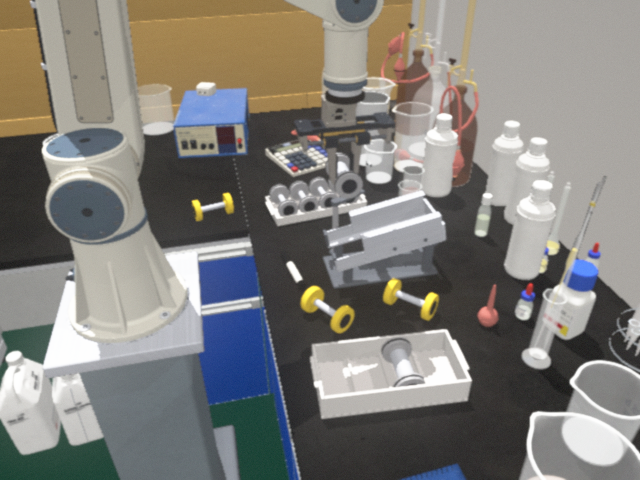

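```bash
python3 - <<'E'
from h import *
if place(tp(D,-.032),D['yaw'],.0295,.042):
    env.reach([.30,.50,.28],down(.9)); st(); look('h')
    a=cv2.imread('pics/top_h.png');b=cv2.imread('pics/side_h.png')
    zoom(a,240,115,150,135,4.4,'pics/z13.png')
    cv2.imwrite('pics/z14.png',cv2.resize(np.hstack([a[160:290,165:250],a[160:290,430:515]]),None,fx=4.4,fy=4.4,interpolation=cv2.INTER_CUBIC))
    zoom(b,255,165,220,250,2.4,'pics/z15.png')
E
```

```text
hover t 65.0 w 0.0293 f [-0.1 -0.6 -1.4] p [ 0.4367 -0.3337  0.2498]
low t 66.6 w 0.029 f [ 0.6  0.3 -0.6] p [ 0.4368 -0.3348  0.03  ]
rel t 68.1 w 0.0421 f [ 0.3 -0.1  0.3] p [ 0.4358 -0.3341  0.2289]
 t 71.1 w 0.042 f [-1.3  0.4 -0.1] p [0.3006 0.4996 0.28  ]
```

View pics/z13.png

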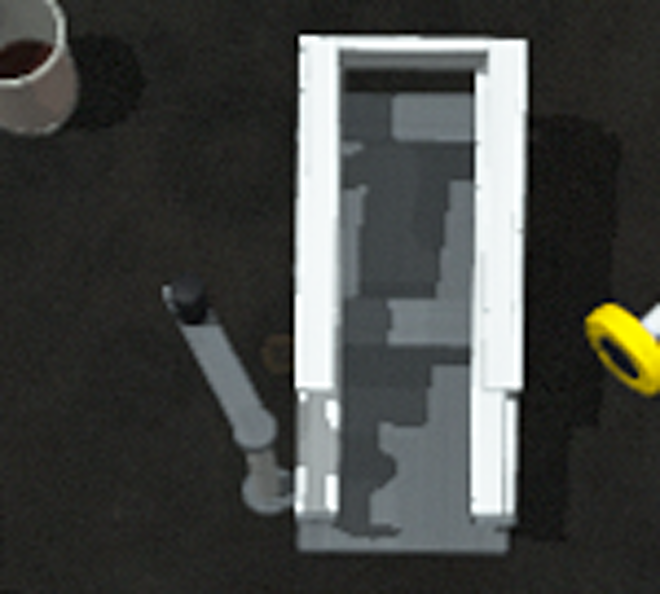

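View pics/z14.png

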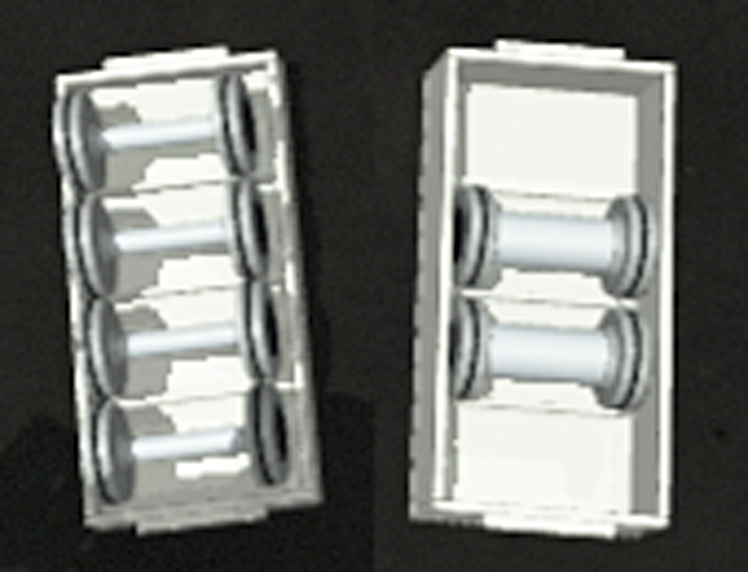

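View pics/z15.png

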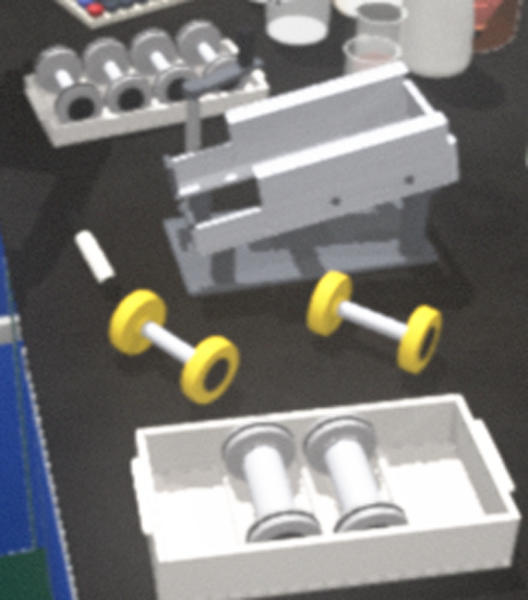

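```bash
python3 - <<'E'
from h import *
piv=np.array([.4805,.0692]);r=.0685
def kp(a):return piv+r*np.array([np.sin(a),-np.cos(a)])
print(ray('top',240+188/4.4,115+290/4.4,.186),kp(2.05))
env.move_gripper(.05,15)
env.reach([*kp(2.05),.26],down(2.05))
env.move_straight([*kp(2.05),.164],velocity=.15)
env.move_gripper(.0,15); st('g')
for a in np.linspace(1.85,0.0,11):
    env.move_straight([*kp(a),.164],down(a),velocity=.12)
st('a0')
for a in (-.015,-.03,-.045,-.06):
    env.move_straight([*kp(a),.164],down(a),velocity=.03); env.dwell(.1); o=st(a)
    if o['ft_force'][0]>6: break
env.move_gripper(.05)
env.move_straight([*kp(a),.28],velocity=.25); st()
env.reach([.30,.50,.28],down(.9)); look('i')
a=cv2.imread('pics/top_i.png');zoom(a,240,115,150,135,4.4,'pics/z16.png')
E
```

```text
[0.53733693 0.09995526 0.186     ] [0.54128432 0.10078348]
g t 74.6 w 0.0174 f [-0.3 -1.   2.8] p [0.5415 0.1008 0.1643]
a0 t 78.3 w 0.0174 f [ 0.8 -7.1  5.4] p [4.806e-01 3.000e-04 1.642e-01]
-0.015 t 78.7 w 0.0178 f [-0.5 -6.9  7.5] p [4.798e-01 3.000e-04 1.642e-01]
-0.03 t 79.0 w 0.0176 f [-0.1 -8.1  7.2] p [4.788e-01 3.000e-04 1.642e-01]
-0.045 t 79.4 w 0.0177 f [ 2.6 -7.5  3.4] p [4.786e-01 3.000e-04 1.642e-01]
-0.06 t 79.7 w 0.0175 f [ 6.9 -7.2  0.2] p [4.786e-01 4.000e-04 1.644e-01]
 t 81.0 w 0.0498 f [-0.5 -0.2 -0.3] p [0.4759 0.0008 0.2791]
```

View pics/z16.png

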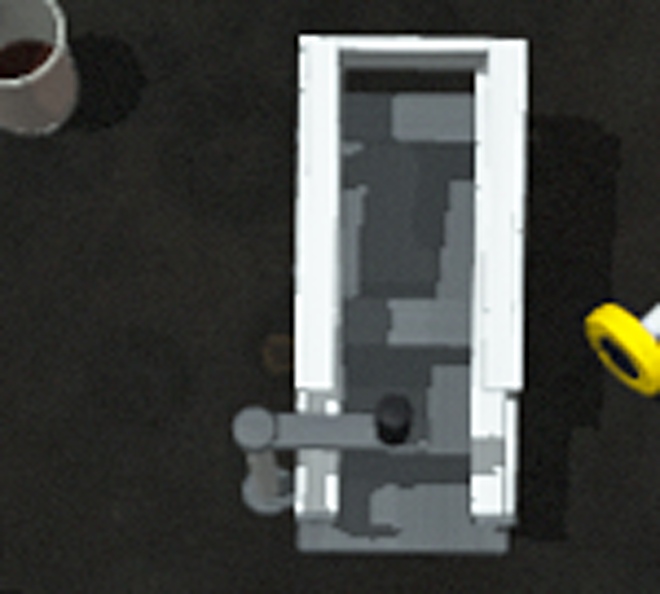

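View pics/side_i.png

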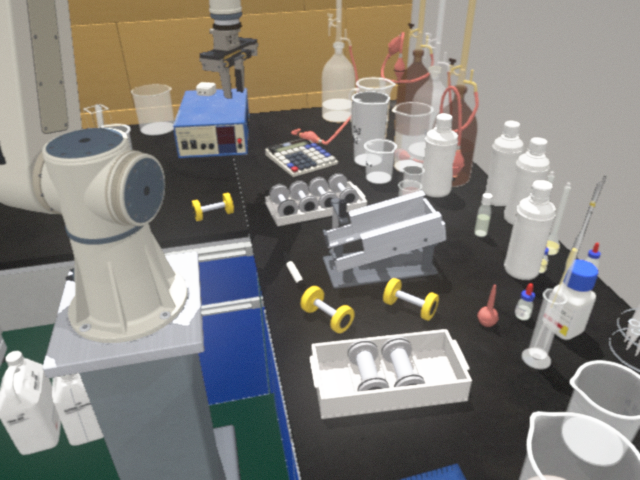

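```bash
python3 - <<'E'
from h import *
env.dwell(.5); st(); env.job_done()
E
```

```text
t 83.5 w 0.0499 f [-0.  -0.2 -0.5] p [0.3  0.5  0.28]
the job is handed in; nothing more can be done
```

The job is handed in at about 84 s. All six cells present are sorted and the keeper arm is shut across the low end.

- **Keeper:** I swung it out to about 2.05 rad before taking any cell, and swung it back after the last one. On closing, the force on the knob rose to about 7 N at its stop, and the last picture shows it across the bay.
- **Shallow tray:** slim_1, slim_2, slim_3 and slim_6 (moved over from the deep tray) fill its four bays.
- **Deep tray:** thick_4 and thick_5 (moved over from the shallow tray) lie in its two middle bays.
- **Order:** I moved slim_6 and thick_5 between slim_2 and slim_3, so that slim_3 would have a free bay.

The last top and side pictures show every cell lying across its tray on the floor, the track empty and the yellow look-alikes where they started.

Two things were less than clean:
- **Shallow tray shift:** it moved about 3 mm partway through, cause unknown. I re-measured it before placing slim_3, which had only about 2 mm of clearance on each side.
- **Knob position:** just before closing, the camera put the knob 4 mm from where I expected it. The grip still closed squarely on it.

I saw no grip slip, and no force reading I took went above about 10 N.

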